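# Hold the tea strainer over the mug

## Task

Get ready to pour tea: stand the mug upright in the middle of the cork coaster in front of the teapot's spout and let go of it. Then draw the long-handled tea strainer out of the tumbler it leans in, leaving the tumbler standing in its place, turn the strainer level with its bowl opening upward, and hold it close above the middle of the mug without touching the mug. Finish while still holding the strainer there; leave the teapot, the teaspoon and the lemon where they are.

Things in the scene. Friction and masses are not known exactly. Their poses are not given: they have to be found in the camera images.
- strainer: Tea strainer of 90 g: round wire-mesh bowl (rim diameter 72 mm, 26 mm deep) on a straight beech handle. Origin: centre of the bowl's rim. +z points out of the bowl's mouth (up when the strainer is level); +x points away from the handle. It starts leaning in the tumbler, bowl end up and out to one side, handle rising about 52 degrees from level.
- strainer_grip (a point): Place to grip the strainer's handle: on its centre line, 60 mm from the bowl's centre, outside the tumbler. The handle is 14 mm wide (strainer's y, flat sides) and 11 mm thick (its z) and runs from 39 to 224 mm behind the bowl's centre; its axes are those of the strainer.
- strainer_end (a point): Free end of the strainer's handle, 224 mm behind the bowl's centre, at first in the foot of the tumbler. The handle lies on the far rim of the tumbler, about 92 mm behind the bowl's centre; some 135 mm of it are inside.
- tumbler: Open cream stoneware tumbler, loose, 104 mm in diameter, 113 mm tall, inside diameter about 88 mm, 0.36 kg; holds the strainer. Origin: centre of its underside, z up. The strainer leans out over the rim along the tumbler's +x.
- mug: White mug, loose, 80 mm in diameter, 91 mm tall, about 0.22 kg, wall 3 to 7 mm thick. Origin: centre of mug with handle, on the underside, z up. The axis of the round body lies 16 mm along +y; the handle, 13 mm thick (26 mm where it joins at the top), points to -y, reaches 56 mm from the origin and spans 18 to 82 mm in height.
- mug_mouth (a point): Centre of the mug's mouth, 90.5 mm above its underside, on the axis of the round body; the mouth is about 70 mm wide inside. Axes as the mug's.
- mug_foot (a point): Centre of the mug's round underside, straight below mug_mouth.
- coaster: Round cork coaster fixed to the worktop, 100 mm in diameter, 6 mm thick, top at z = 0.006. Origin: centre of its underside.
- teapot_spout (a point): Tip of the spout of the white ribbed teapot (163 x 240 x 139 mm, loose, not to be moved), 112 mm above the worktop. Axes as the teapot's: the spout points along +y, over the coaster; the middle of the pot's round body lies 117 mm behind the tip (-y), its handle behind that.
- teaspoon: Steel teaspoon 139 mm long lying on the worktop; not to be moved. Origin: its middle, underside.
- lemon: Lemon, 71 x 53 x 51 mm, lying on the worktop; not to be moved. Origin: its middle, underside.

How it is judged:
By the outcome, as a careful person would: the job done as asked, in the order asked, and still so for the second after the job is handed in, while the arm keeps its last pose, push and grip.
It also fails if it takes over 58 s, if anything falls off the work surface, if the arm or the gripper's body presses on something with over 40 N, if the wrist force passes 120 N, or if a joint passes its speed limit or range.

## Robot

A 7-joint arm with a two-finger parallel gripper is mounted at the origin on a cart in front of the work surface, level with it; the furniture and walls round the work are solid. World frame = base frame: x ahead of the robot, y to its left, z up, the work surface at z = 0. Lengths are in mm, angles in rad, forces in N, time in s.
With the tool pointing down it reaches from about 400 to 750 mm from the base axis. Payload 19.5 kg.
Tool frame: the origin (TCP) lies midway between the tips of the shut fingers; the grasp point (between the pads) lies 19 mm behind it (robot.grip_depth is the distance from the TCP to the grasp point, in mm); x points along the fingers, y is the direction in which the jaws open and shut, and the axes are right-handed (so a half turn about x gives the same grasp; the last joint's range is limited). The gripper opens to 85 mm and grips with 20 to 120 N. Pads are 22 mm wide; open, the fingers measure 114 mm over their backs; the gripper's body (76 mm by 85 mm) begins 54 mm behind the grasp point. The pads swing forward as they close: fully open they stand 13 mm farther back than shut.
Start: joints at [1.152, 0.707, -0.028, 1.485, 0.022, 0.951, -0.075], TCP at [211.56, -534.637, 231.268] pointing down, gripper open.
Joint ranges: [-2.71, 2.71], [-0.32, 2.16], [-1.57, 1.52], [0, 2.45], [-1.46, 4.6], [0, 2.02], [-2.83, 2.83]. Speed limits (rad/s): [1.89, 1.89, 2.57, 2.57, 3.01, 3.01, 3.01].

## Interface

Orientations are given as a unit quaternion [x, y, z, w].
In Python, from station import robot gives the robot as it stands. The module is installed in compiled form; this text tells all that it offers.
- The arm moves only by the tool carry_out, never from a script. Its argument "rows" is a list that holds one entry, the list of rows, each a list of 5 numbers: the shift along the tool's x, y, z in m, then the turn about the tool's x in degrees, then the opening, from 0 (shut) to 1 (fully open). In form: [[[x, y, z, turn, gripper], ...]]. A call has 1 to 8 rows; each row shifts and turns the commanded pose from where the row before left it, along the tool's axes as they then stand; what a row does not reach is not made up. A row lasts 1/12 s, in which the tool goes at most 41.7 mm and 7.16 degrees, less where a joint would pass 70% of its speed; a pose out of reach is approached as far as the arm can. A call is refused whole if a number of a shift passes 0.0417 or a number of a turn 7.16, either way. A call with a gripper value outside its range is refused whole. The fingers move at their own pace and stop on an object; "grip_force" is the grip in N (left out, the last holds). Time passes only in rows, so rows that do not move let the fingers close. It gives the time, the measured TCP pose, the force and the opening at its end, in the units of the state.
- robot.observe(): the state, without advancing time (a new reading comes with each control period).
- robot.grab_frame(name): name is "side" or "top" or "wrist"; returns a dict with "frame" (384x512x3 uint8, red, green, blue), "fx", "fy", "cx", "cy" (pixels), "world_from_camera" (4x4, takes a point from camera to world coordinates). Camera axes: x right, y up, looking along -z (the intrinsics and any distortion apply to the point x, -y, -z); pixel columns grow to the right and rows downward; lengths in mm; the calibration is good to about 2 mm. A picture is of the moment at which its call begins. There is no depth.
- robot.job_done(): hands the job in, once; it reports no verdict.
Trained networks look in the newest picture that a camera, given by its name, has taken for a name from the list of things; names that differ only in an ending like _2 or _b are one class to them, and where a whole thing is asked for, a point or a joint stands for the part that bears it (a point fixed in the world has none). Each returns a list of dicts, best first, with "score" (0 to 1); they miss things now and then, are a little off and sometimes report something else, mostly with a low value. They report only what shows in the picture. A call takes as long as a camera call.
- robot.recognise(camera, thing): "extent" ([left, top, width, height] in pixels, round what is visible of it).
- robot.masks_of(camera, thing): "region" (384x512 bool, what is visible of it) and "extent" ([left, top, width, height] in pixels, round what is visible of it).
The state is a dict: "time_s": time; "joints": joint angles; "qvel": joint speeds; "joint_torque": joint torques, N m; "eef_pos": TCP position; "orientation": TCP orientation; "ft_force": force on the tool from outside, world axes, zero at the start; "ft_torque": the same for the moment, N m; "width": finger opening in mm.
Only numpy, scipy, OpenCV 4.12 (cv2) and the standard library are available. Lean on these libraries where they do the work, as an engineer would, in place of code of your own. Each camera call takes 0.05 s, during which the arm holds its last target. There are 200 camera calls.

## Working session

There is one attempt and no reset: what is moved stays moved. The work goes in short steps, Python scripts to look and compute and a tool call to move; the robot and the scene stay as the last step left them, time stands still between calls to the robot, and variables do not carry over. Pictures are saved under pics/ and viewed, about 8 in all and at most 12, crops included, and the job is handed in when it is done.

Besides the shell and the picture viewer there is one more tool, called after "Call:" as name(argument=value, ...), one argument or row to a line, values as JSON. carry_out: Moves the arm, as the interface text tells. Its arguments: {"type":"object","properties":{"rows":{"type":"array","items":{"type":"array","items":{"type":"array","items":{"type":"number"}}}},"grip_force":{"type":"number"}},"required":["rows"]}

```bash
mkdir -p pics
python3 - <<'E'
from station import robot
import cv2,numpy as np
s=robot.observe();print({k:np.round(v,3).tolist() for k,v in s.items()})
ims=[]
for c in ["side","top"]:
    f=robot.grab_frame(c);print(c,f["fx"],f["fy"],f["cx"],f["cy"],np.round(f["world_from_camera"],3).tolist(),[k for k in f])
    im=f["frame"][:,:,::-1].copy()
    cv2.imwrite(f"pics/{c}0.png",cv2.resize(im,(800,600)))
    for t in ["strainer","tumbler","mug","coaster","teapot_spout","teaspoon","lemon"]:
        print(c,t,[(np.round(r["extent"]).tolist(),round(r["score"],2)) for r in robot.recognise(c,t)][:2])
E
```

```text
{'time_s': 0.0, 'joints': [1.152, 0.707, -0.028, 1.485, 0.022, 0.951, -0.075], 'qvel': [-0.0, 0.0, 0.0, 0.001, 0.0, -0.001, -0.0], 'joint_torque': [-0.0, -88.323, 1.235, -23.616, 0.017, 0.007, -0.0], 'eef_pos': [211.476, -534.416, 230.852], 'orientation': [-0.695, -0.133, 0.695, -0.132], 'ft_force': [-0.32, -0.139, 0.191], 'ft_torque': [0.035, -0.002, -0.005], 'width': 85.384}
side 453.28326956943204 453.28326956943204 262.11357560447334 189.77947481958628 [[0.842, 0.262, -0.471, -24.831], [-0.538, 0.444, -0.716, -1087.181], [0.021, 0.857, 0.515, 701.119], [0.0, 0.0, 0.0, 1.0]] ['frame', 'fx', 'fy', 'cx', 'cy', 'world_from_camera']
side strainer [([258.0, 121.0, 22.0, 61.0], 0.86)]
side tumbler [([256.0, 163.0, 36.0, 53.0], 0.83)]
side mug [([204.0, 184.0, 30.0, 40.0], 0.63)]
side coaster [([274.0, 243.0, 39.0, 27.0], 0.95)]
side teapot_spout [([332.0, 237.0, 113.0, 77.0], 0.92)]
side teaspoon [([234.0, 276.0, 15.0, 52.0], 0.65)]
side lemon [([305.0, 202.0, 26.0, 18.0], 0.76)]
top 414.9597886943285 414.9597886943285 256.22672921394025 194.25943926897196 [[0.012, 0.98, -0.2, 303.544], [-1.0, 0.011, -0.002, -310.799], [-0.0, 0.2, 0.98, 1094.655], [0.0, 0.0, 0.0, 1.0]] ['frame', 'fx', 'fy', 'cx', 'cy', 'world_from_camera']
top strainer [([157.0, 115.0, 71.0, 60.0], 0.65)]
top tumbler [([193.0, 137.0, 41.0, 51.0], 0.56)]
top mug [([338.0, 135.0, 84.0, 62.0], 0.75), ([187.0, 203.0, 37.0, 47.0], 0.63)]
top coaster []
top teapot_spout [([338.0, 135.0, 82.0, 63.0], 0.9)]
top teaspoon [([294.0, 253.0, 47.0, 34.0], 0.52)]
top lemon [([249.0, 134.0, 20.0, 20.0], 0.73), ([157.0, 116.0, 71.0, 60.0], 0.37)]
```

View pics/side0.png

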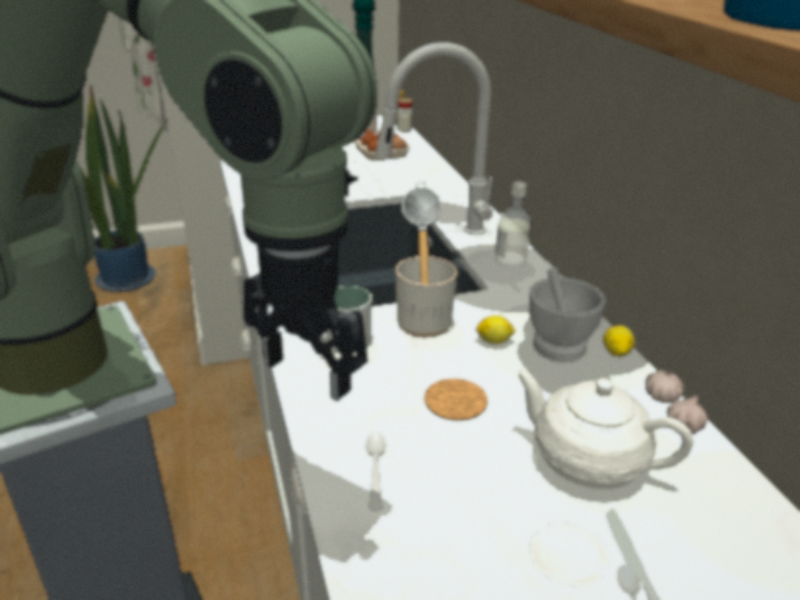

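View pics/top0.png

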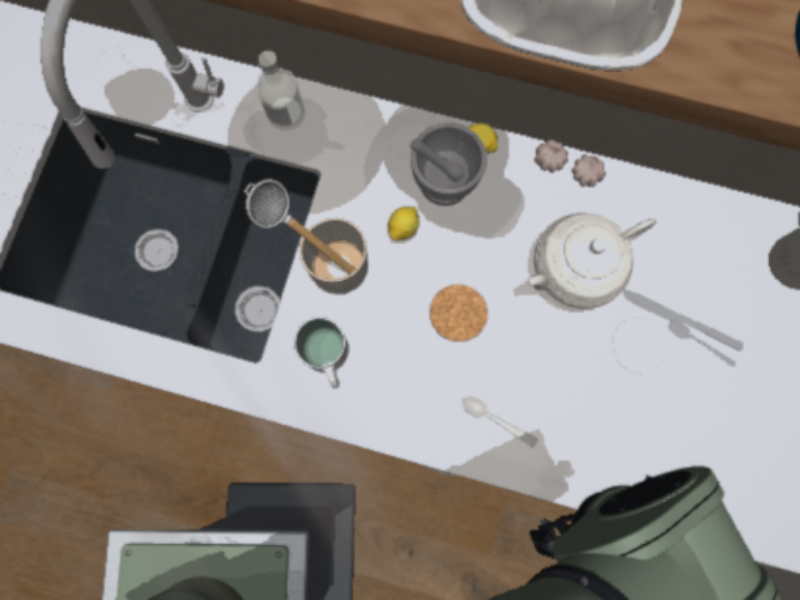

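The side and top views show the mug at top (321,344) with its handle towards (335,382), the coaster at (459,313), the tumbler at (335,257), the strainer bowl at (268,204) over the sink, and the spout tip near (538,282).

```bash
cat > h.py <<'E'
import numpy as np, cv2
from station import robot
from scipy.spatial.transform import Rotation as R
def ray(f,u,v):
    M=np.array(f["world_from_camera"]);d=np.array([(u-f["cx"])/f["fx"],-(v-f["cy"])/f["fy"],-1])
    d=M[:3,:3]@d;return M[:3,3],d
def atz(f,u,v,z):
    o,d=ray(f,u,v);return o+d*(z-o[2])/d[2]
def proj(f,P):
    M=np.array(f["world_from_camera"]);p=(np.atleast_2d(P)-M[:3,3])@M[:3,:3]
    return np.c_[f["cx"]-f["fx"]*p[:,0]/p[:,2], f["cy"]+f["fy"]*p[:,1]/p[:,2]]
def tri(fa,a,fb,b):
    o1,d1=ray(fa,*a);o2,d2=ray(fb,*b);s=np.linalg.lstsq(np.c_[d1,-d2],o2-o1,rcond=None)[0]
    p,q=o1+d1*s[0],o2+d2*s[1];return (p+q)/2,np.linalg.norm(p-q)
def st():
    s=robot.observe();print(round(s["time_s"],2),"tcp",s["eef_pos"].round(1) if hasattr(s["eef_pos"],'round') else np.round(s["eef_pos"],1),"w",round(float(s["width"]),1),"F",np.round(s["ft_force"],1))
    A=R.from_quat(s["orientation"]).as_matrix();print("tool axes x,y,z:",A.T.round(3).tolist(),"j",np.round(s["joints"],2).tolist());return s,A
E
python3 - <<'E'
from h import *
st()
t=robot.grab_frame("top");s=robot.grab_frame("side")
k=1.5625
for n,u,v,z in [("mug mouth",321,343,90.5),("mug handle tip",335,383,75),("coaster",459,313,6),("tumbler rim",335,252,113),("strainer bowl",268,204,190),("lemon",403,223,25),("spoon a",468,405,3),("spoon b",538,440,3),("spout",538,281,112),("sink edge R",320,172,0),("sink corner low R",260,361,0)]:
    print(n,atz(t,u/k,v/k,z).round(0))
print("spout tri",tri(t,(538/k,281/k),s,(525/k,376/k)))
print("bowl tri",tri(t,(268/k,204/k),s,(421/k,206/k)))
print("coaster side",atz(s,456/k,399/k,6).round(0), "tumbler side",atz(s,427/k,272/k,113).round(0))
# blow-up of the cup/strainer area and the teapot area
im=t["frame"][:,:,::-1]
a=cv2.resize(np.ascontiguousarray(im[105:265,150:310]),(600,600),interpolation=cv2.INTER_CUBIC);cv2.imwrite("pics/topcrop.png",a)
E
```

```text
0.8 tcp [ 211.6 -534.6  231.3] w 85.3 F [-0.6 -0.2 -0.1]
tool axes x,y,z: [[-0.0, 0.0, -1.0], [0.368, -0.93, -0.0], [-0.93, -0.368, -0.0]] j [1.15, 0.71, -0.03, 1.48, 0.02, 0.95, -0.08]
mug mouth [ 444. -185.   90.]
mug handle tip [ 383. -207.   75.]
coaster [ 510. -408.    6.]
tumbler rim [ 585. -205.  113.]
strainer bowl [ 635. -112.  190.]
lemon [ 664. -311.   25.]
spoon a [ 355. -423.    3.]
spoon b [ 299. -537.    3.]
spout [ 542. -522.  112.]
sink edge R [ 766. -161.    0.]
sink corner low R [425. -72.   0.]
spout tri (array([ 541.930815  , -522.29549843,  108.22916597]), np.float64(2.8745923026936233))
bowl tri (array([ 637.08768151, -110.85215926,  184.23943644]), np.float64(0.44208178615702853))
coaster side [ 508. -414.    6.] tumbler side [ 583. -215.  113.]
```

View pics/topcrop.png

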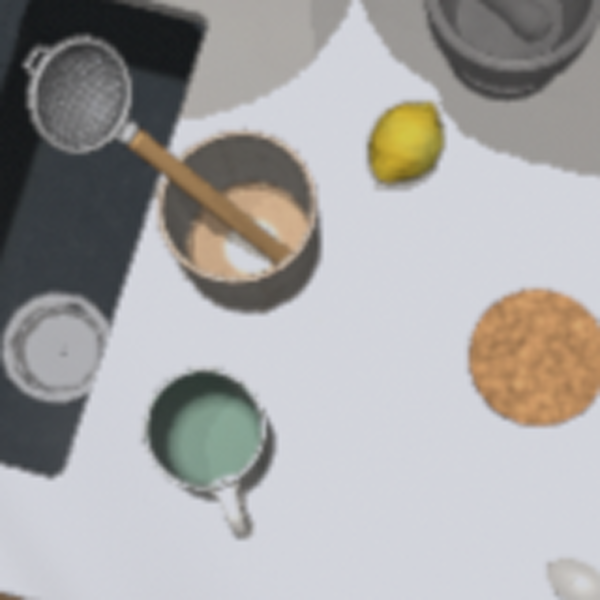

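The crop puts the mug rim centre at crop (207,431), its handle tip at (243,530), the tumbler rim at (238,205), the coaster at (540,358) and the strainer bowl at (80,94). I'll grip the mug by its wall on the -y side, where the current yaw already fits.

Call:
carry_out(
  rows=[
    [[0,-0.02,-0.0345,0,0.4],[0,-0.02,-0.0345,0,0.4],[0,-0.02,-0.0345,0,0.4],[0,-0.02,-0.0345,0,0.4],[0,-0.02,-0.0345,0,0.4],[0,-0.02,-0.0345,0,0.4],[0,-0.02,-0.0345,0,0.4],[0,-0.02,-0.0345,0,0.4]],
  ],
  grip_force=30,
)

```text
time_s: 1.57
eef_pos: [410.2, -282.7, 231.5]
orientation: [0.695, 0.132, -0.695, 0.132]
ft_force: [1.1, -0.7, 0.8]
width: 34.4
```

Call:
carry_out(
  rows=[
    [[0,-0.02,-0.0345,0,0.4],[0,-0.02,-0.0345,0,0.4],[0,0,0,0,0.4],[0,0,0,0,0.4]],
  ],
)

```text
time_s: 1.9
eef_pos: [459.9, -219.9, 231.2]
orientation: [0.694, 0.134, -0.694, 0.134]
ft_force: [-1.2, -2.4, 0.4]
width: 34.5
```

Run:
```python
from h import *
st()
w=robot.grab_frame("wrist");t=robot.grab_frame("top")
print(np.round(w["world_from_camera"],3).tolist(),w["fx"],w["cx"],w["cy"])
im=w["frame"][:,:,::-1].copy()
for C in [(445,-186)]:
    a=np.linspace(0,6.28,60);P=np.c_[C[0]+38.5*np.cos(a),C[1]+38.5*np.sin(a),90.5+0*a]
    for p in proj(w,P): cv2.circle(im,tuple(int(x) for x in p.round()),1,(0,0,255),-1)
cv2.imwrite("pics/w1.png",cv2.resize(im,(768,576)))
```

```text
1.9 tcp [ 459.9 -219.9  231.2] w 34.5 F [-1.2 -2.4  0.4]
tool axes x,y,z: [[0.0, 0.0, -1.0], [0.372, -0.928, -0.0], [-0.928, -0.372, -0.0]] j [0.36, 0.61, 0.04, 1.72, -0.03, 0.81, -0.78]
[[0.372, 0.883, 0.286, 532.583], [-0.928, 0.354, 0.115, -190.411], [-0.0, -0.308, 0.951, 372.969], [0.0, 0.0, 0.0, 1.0]] 275.24241832685095 251.85248912072245 192.3100757576394
```

View pics/w1.png

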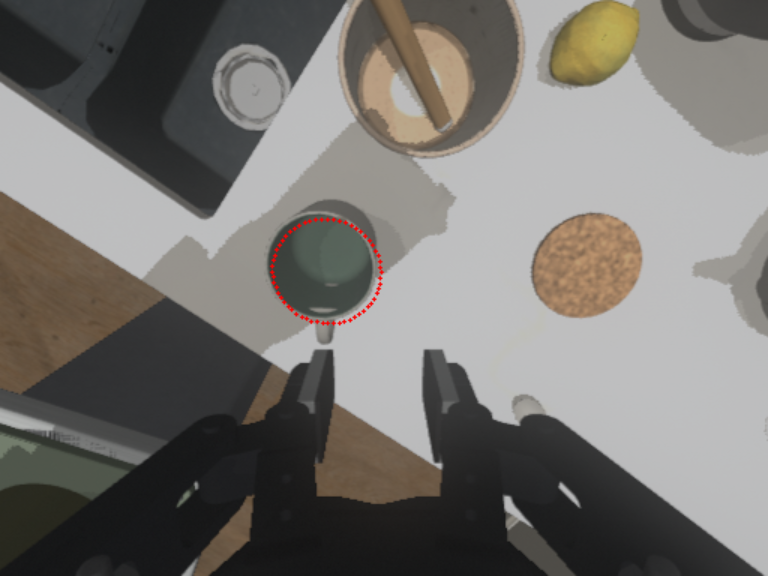

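The wrist view has the mug rim centred at about (323,267) with the overlay 3 px off, so the mug centre is near (446,-183). The handle is 90° from the jaw axis, so I'll descend onto the wall.

Call:
carry_out(
  rows=[
    [[0.035,-0.002,-0.001,0,0.4],[0.04,0,0,0,0.4],[0.04,0,0,0,0.4],[0.035,0,0,0,0.4],[0.02,0,0,0,0.4],[0.006,0,0,0,0.4],[0,0,0,0,0.4],[0,0,0,0,0]],
  ],
  grip_force=40,
)

```text
time_s: 2.67
eef_pos: [459.0, -220.3, 56.3]
orientation: [0.695, 0.132, -0.694, 0.132]
ft_force: [0.1, -1.3, 1.5]
width: 23.3
```

Call:
carry_out(
  rows=[
    [[0,0,0,0,0],[0,0,0,0,0],[0,0,0,0,0],[0,0,0,0,0],[0,0,0,0,0]],
  ],
)

```text
time_s: 3.08
eef_pos: [459.3, -219.4, 56.9]
orientation: [0.695, 0.132, -0.694, 0.133]
ft_force: [-3.5, 4.3, 14.3]
width: 4.1
```

Call:
carry_out(
  rows=[
    [[-0.01,0,0,0,0],[-0.015,0,0,0,0],[0,0,0,0,0],[0,0,0,0,0],[0,0,0,0,0]],
  ],
)

```text
time_s: 3.5
eef_pos: [459.0, -219.6, 80.5]
orientation: [0.695, 0.132, -0.694, 0.133]
ft_force: [-0.4, 0.5, -2.6]
width: 3.9
```

Run:
```python
from h import *
st()
w=robot.grab_frame("wrist");s=robot.grab_frame("side")
a=cv2.resize(w["frame"][:,:,::-1],(448,336));b=cv2.resize(np.ascontiguousarray(s["frame"][130:280,180:380,::-1]),(448,336),interpolation=cv2.INTER_CUBIC)
cv2.imwrite("pics/g1.png",np.vstack([a,b])[:600])
cv2.imwrite("pics/g1.png",np.hstack([cv2.resize(a,(400,300)),cv2.resize(b,(400,300))]))
# coaster in wrist
for r in robot.masks_of("wrist","coaster")[:1]:
    m=r["region"].astype(np.uint8);c=max(cv2.findContours(m,0,1)[0],key=len);e=cv2.fitEllipse(c);print(r["score"],e,atz(w,*e[0],6))
print(r if 0 else "")
```

```text
3.5 tcp [ 459.  -219.6   80.5] w 3.9 F [-0.4  0.5 -2.6]
tool axes x,y,z: [[0.0, -0.0, -1.0], [0.368, -0.93, 0.0], [-0.93, -0.368, -0.0]] j [0.37, 0.85, 0.02, 1.88, -0.03, 0.41, -0.78]
0.69 ((467.5985107421875, 219.35556030273438), (95.72503662109375, 115.27976989746094), 33.21134567260742) [ 512.09690605 -396.39424979    6.        ]
```

View pics/g1.png

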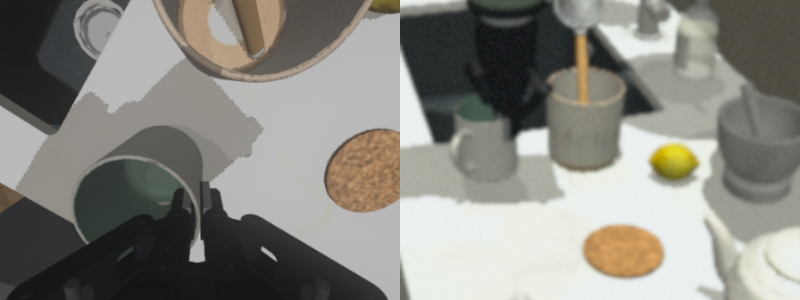

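The mug is held by its wall (right, grip gap visible) and about 24 mm up; the coaster is clear ahead. I'll carry it over.

Call:
carry_out(
  rows=[
    [[0,0.015,0.002,0,0],[0,0.028,0.003,0,0],[0,0.034,0.003,0,0],[0,0.034,0.003,0,0],[0,0.034,0.003,0,0],[0,0.034,0.003,0,0],[0,0.028,0.003,0,0],[0,0.015,0.002,0,0]],
  ],
)

```text
time_s: 4.32
eef_pos: [519.6, -437.2, 79.5]
orientation: [-0.694, -0.131, 0.695, -0.132]
ft_force: [-1.2, 0.7, -2.8]
width: 3.7
```

Call:
carry_out(
  rows=[
    [[0,0.006,0,0,0],[0,0,0,0,0],[0,0,0,0,0]],
  ],
)

```text
time_s: 4.57
eef_pos: [522.1, -439.1, 79.5]
orientation: [-0.694, -0.133, 0.695, -0.132]
ft_force: [1.0, 0.4, -3.6]
width: 3.9
```

Run:
```python
from h import *
s,A=st()
w=robot.grab_frame("wrist");t=robot.grab_frame("top")
W1={"world_from_camera":[[0.372,0.883,0.286,532.583],[-0.928,0.354,0.115,-190.411],[0,-0.308,0.951,372.969],[0,0,0,1]],"fx":w["fx"],"fy":w["fy"],"cx":w["cx"],"cy":w["cy"]}
print("coaster w1",atz(W1,587/1.5,265/1.5,6).round(1)," top",atz(t,459.5/1.5625,313.3/1.5625,6).round(1))
im=w["frame"][:,:,::-1].copy();im2=t["frame"][:,:,::-1].copy()
C=s["eef_pos"][:2]-38*A[:2,1];zb=s["eef_pos"][2]-56.5
print("mug centre pred",C,zb)
a=np.linspace(0,6.28,80)
def ring(im,f,c,r,z,col):
    for p in proj(f,np.c_[c[0]+r*np.cos(a),c[1]+r*np.sin(a),z+0*a]): cv2.circle(im,tuple(int(x) for x in (p*4).round()),3,col,-1,shift=2) if 0 else cv2.circle(im,tuple(int(x) for x in p.round()),0,col,-1)
ring(im,w,C,39.5,zb+90.5,(0,0,255));ring(im2,t,C,39.5,zb+90.5,(0,0,255));ring(im,w,(510,-409),50,6,(255,0,0));ring(im2,t,(510,-409),50,6,(255,0,0))
c=cv2.resize(np.ascontiguousarray(im2[150:250,245:345]),(400,400),interpolation=cv2.INTER_NEAREST)
cv2.imwrite("pics/p1.png",np.hstack([cv2.resize(im,(400,300),interpolation=cv2.INTER_AREA),cv2.resize(c,(300,300))]))
cv2.imwrite("pics/p1.png",np.hstack([cv2.resize(im[:, :],(400,400)),c]))
```

```text
4.57 tcp [ 522.1 -439.1   79.5] w 3.9 F [ 1.   0.4 -3.6]
tool axes x,y,z: [[-0.001, 0.001, -1.0], [0.368, -0.93, -0.001], [-0.93, -0.368, 0.0]] j [0.66, 1.06, -0.02, 1.18, 0.02, 0.91, -0.56]
coaster w1 [ 514.7 -404.5    6. ]  top [ 509.8 -409.3    6. ]
mug centre pred [ 508.13966824 -403.73558621] 23.048160721236883
```

View pics/p1.png

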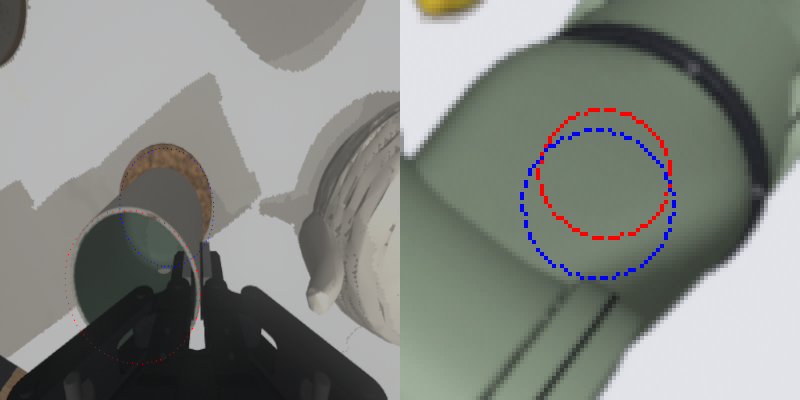

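In the wrist view the coaster shows about 3 mm from its predicted ring at (167,200), and the mug hangs upright with centre ≈ (509,-405). I'll shift slightly and lower.

Call:
carry_out(
  rows=[
    [[0.005,0.0025,-0.002,0,0],[0.007,0,0,0,0],[0.003,0,0,0,0],[0.001,0,0,0,0],[0.001,0,0,0,0],[0,0,0,0,0]],
  ],
)

```text
time_s: 5.17
eef_pos: [525.3, -441.2, 63.5]
orientation: [0.695, 0.132, -0.695, 0.132]
ft_force: [-0.6, 0.3, 3.7]
width: 3.8
```

Call:
carry_out(
  rows=[
    [[0,0,0,0,0.15],[0,0,0,0,0.25],[0,0,0,0,0.25],[0,0,0,0,0.25],[-0.02,0,0,0,0.25],[-0.03,0,0,0,0.25],[-0.04,0,0,0,0.25],[-0.04,0,0,0,0.25]],
  ],
)

```text
time_s: 5.83
eef_pos: [524.8, -440.9, 194.5]
orientation: [-0.694, -0.133, 0.695, -0.132]
ft_force: [0.0, 0.0, 0.8]
width: 21.4
```

Call:
carry_out(
  rows=[
    [[-0.04,-0.02,0.02,0,0.25],[0,-0.03,0.02,0,0.25],[0,-0.03,0.02,0,0.25],[0,-0.04,0,0,0.25],[0,-0.04,0,0,0.25],[0,-0.03,0,0,0.25],[0,0,0,0,0.25],[0,0,0,0,0.25]],
  ],
)

```text
time_s: 6.5
eef_pos: [406.2, -289.4, 228.0]
orientation: [0.695, 0.133, -0.694, 0.133]
ft_force: [1.2, -1.4, 0.3]
width: 21.6
```

Run:
```python
from h import *
s,A=st()
w=robot.grab_frame("wrist");t=robot.grab_frame("top");sd=robot.grab_frame("side")
c=lambda f,x,y,n:cv2.resize(np.ascontiguousarray(f["frame"][y:y+n,x:x+n,::-1]),(400,400),interpolation=cv2.INTER_CUBIC)
im2=c(t,245,150,100);im3=c(sd,225,180,100)
cv2.imwrite("pics/q1.png",np.hstack([im2,im3]))
cv2.imwrite("pics/q1w.png",cv2.resize(w["frame"][:,:,::-1],(640,480)))
```

```text
6.5 tcp [ 406.2 -289.4  228. ] w 21.6 F [ 1.2 -1.4  0.3]
tool axes x,y,z: [[0.001, -0.0, -1.0], [0.369, -0.929, 0.0], [-0.929, -0.369, -0.001]] j [0.56, 0.6, -0.02, 1.76, 0.01, 0.78, -0.65]
```

View pics/q1.png

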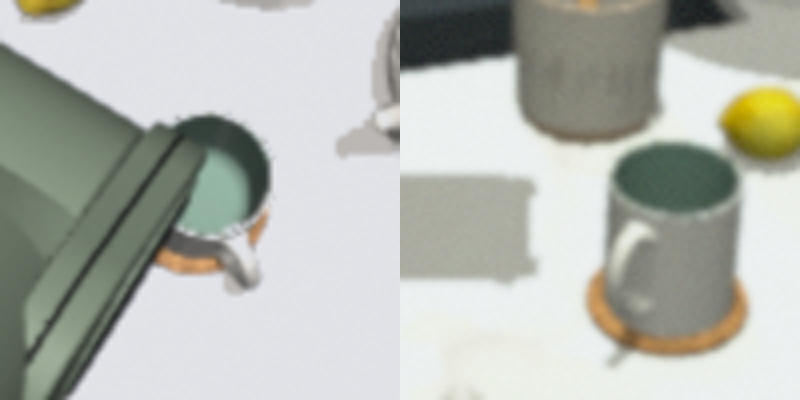

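The mug stands upright on the coaster with cork showing around it: rim centred at top crop (210,175) and side crop (276,178). Next I'll compute its centring and the strainer geometry.

Run:
```python
from h import *
w=robot.grab_frame("wrist");t=robot.grab_frame("top");sd=robot.grab_frame("side")
print("rim top",atz(t,297.5,193.75,96.5).round(1),"rim side",atz(sd,294,224.5,96.5).round(1))
print("coaster top",atz(t,459.5/1.5625,313.3/1.5625,6).round(1))
a=np.linspace(0,2*np.pi,720)
for c in [(510,-409),(513,-405),(508,-414)]:
    P=proj(sd,np.c_[c[0]+50*np.cos(a),c[1]+50*np.sin(a),6+0*a]);print("side crop extents of coaster",c,((P.min(0)-[225,180])*4).round(0),((P.max(0)-[225,180])*4).round(0),"seen x188-348,y..~352")
# strainer axis from top+side masks
bt=tri(t,(171.3,130.1),sd,(421/1.5625,206/1.5625));print("bowl centre",bt)
# tumbler rim + handle end
print("tumbler top",atz(t,213.5,159.7,113).round(1),"handle end on floor z~12",atz(t,226,173.8,12).round(1))
for cam in ["top","side","wrist"]:
    for r in robot.masks_of(cam,"strainer")[:1]:
        y,x=np.nonzero(r["region"]);print(cam,r["score"],r["extent"],len(x))
# handle entering point (grip) in top crop px (150,145)/3.75
for z in (135,138,141): print("grip ray",atz(t,150+150/3.75,105+145/3.75,z).round(1))
```

```text
rim top [ 509.6 -409.6   96.5] rim side [ 508.2 -413.8   96.5]
coaster top [ 509.8 -409.3    6. ]
side crop extents of coaster (510, -409) [182. 245.] [348. 350.] seen x188-348,y..~352
side crop extents of coaster (513, -405) [183. 240.] [348. 345.] seen x188-348,y..~352
side crop extents of coaster (508, -414) [184. 250.] [351. 357.] seen x188-348,y..~352
bowl centre (array([ 638.04140989, -110.04247589,  183.79862947]), np.float64(1.131472800655753))
tumbler top [ 589.2 -202.4  113. ] handle end on floor z~12 [ 579.6 -226.1   12. ]
top 0.55 [158.5, 115.4, 55.5, 48.5] 980
side 0.7 [255.6, 118.2, 28.7, 63.4] 706
wrist 0.18 [326.1, 79.7, 62.8, 81.4] 1196
grip ray [ 622.4 -146.6  135. ]
grip ray [ 621.5 -147.1  138. ]
grip ray [ 620.5 -147.6  141. ]
```

View pics/q1w.png

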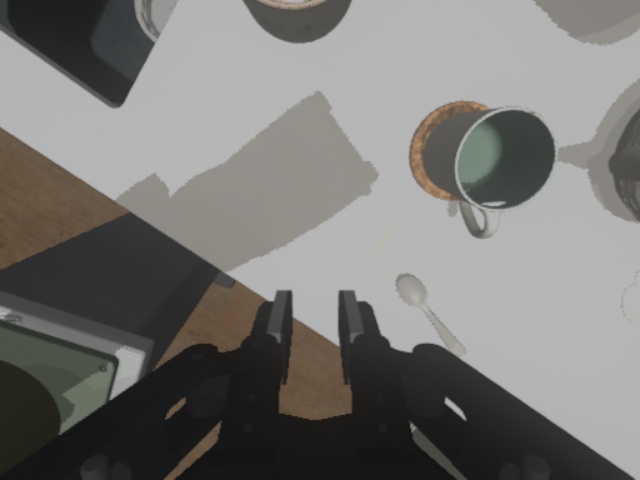

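The mug is centred within 1–2 mm (both cameras agree), and the wrist view shows nothing disturbed. Next is the strainer: handle heading ≈ (0.43,0.90), so the jaws need turning about 43°.

Call:
carry_out(
  rows=[
    [[-0.01,0,0,-7.1,0.5],[0,0,0,-7.1,0.5],[0,0,0,-7.1,0.5],[0,0,0,-7.1,0.5],[0,0,0,-7.1,0.5],[0,0,0,-7.1,0.5]],
  ],
  grip_force=25,
)

```text
time_s: 7.45
eef_pos: [406.1, -290.4, 237.3]
orientation: [0.598, 0.377, -0.598, 0.377]
ft_force: [-0.7, -0.3, -0.2]
width: 42.9
```

Call:
carry_out(
  rows=[
    [[0,0.02,-0.033,0,0.5],[0,0.02,-0.033,0,0.5],[0,0.02,-0.033,0,0.5],[0,0.02,-0.033,0,0.5],[0,0.02,-0.033,0,0.5],[0,0.018,-0.03,0,0.5],[0,0,0,0,0.5],[0,0,0,0,0.5]],
  ],
)

```text
time_s: 8.12
eef_pos: [598.0, -164.7, 236.5]
orientation: [-0.599, -0.377, 0.599, -0.376]
ft_force: [-0.3, -1.1, -0.1]
width: 42.6
```

Run:
```python
from h import *
s,A=st()
w=robot.grab_frame("wrist")
im=cv2.resize(w["frame"][:,:,::-1],(768,576))
u=np.array([.43,.9,0]);u/=np.linalg.norm(u);B=np.array([638,-110,184.]);ax=np.r_[u[:2]*.616,.788]
for k in (0,40,60,66,80,92,150,224):
    p=proj(w,B-k*ax)[0]*1.5;cv2.circle(im,tuple(int(x) for x in p),3,(0,0,255),-1)
a=np.linspace(0,6.28,60);n=np.r_[-u[:2]*.788,.616];v=np.cross(n,ax)
for p in proj(w,B+36*(np.cos(a)[:,None]*ax+np.sin(a)[:,None]*v))*1.5: cv2.circle(im,tuple(int(x) for x in p),1,(255,0,0),-1)
cv2.imwrite("pics/s1.png",im)
```

```text
8.12 tcp [ 598.  -164.7  236.5] w 42.6 F [-0.3 -1.1 -0.1]
tool axes x,y,z: [[-0.001, 0.001, -1.0], [0.901, -0.433, -0.001], [-0.433, -0.901, -0.0]] j [0.31, 0.78, -0.21, 1.29, 0.16, 1.09, -0.36]
```

View pics/s1.png

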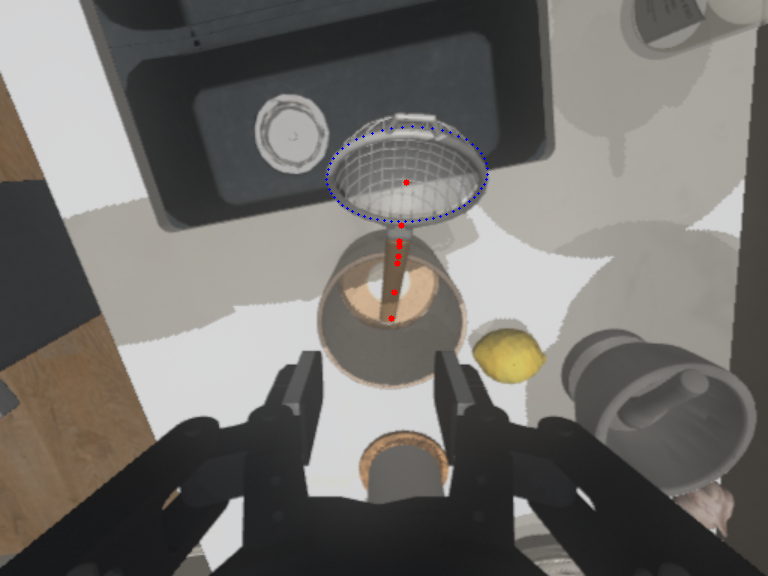

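The fitted strainer model (red points, blue rim) overlays the real one within about 2 px, e.g. bowl centre (406,182) and grip at (399,245). I'll move in and grip.

Call:
carry_out(
  rows=[
    [[0,0.006,-0.013,0,0.5],[0,0.0065,-0.013,0,0.5],[0.03,0,0,0,0.5],[0.035,0,0,0,0.5],[0.03,0,0,0,0.5],[0.015,0,0,0,0.5],[0.005,0,0,0,0.5],[0,0,0,0,0.5]],
  ],
)

```text
time_s: 8.83
eef_pos: [619.1, -149.0, 121.8]
orientation: [-0.599, -0.376, 0.6, -0.375]
ft_force: [0.2, 0.1, 0.7]
width: 42.9
```

Call:
carry_out(
  rows=[
    [[0,0,0,0,0],[0,0,0,0,0],[0,0,0,0,0],[0,0,0,0,0],[0,0,0,0,0],[0,0,0,0,0]],
  ],
  grip_force=40,
)

```text
time_s: 9.33
eef_pos: [620.3, -148.2, 123.5]
orientation: [0.6, 0.375, -0.599, 0.376]
ft_force: [-1.1, 1.2, 6.5]
width: 13.2
```

Run:
```python
from h import *
st()
w=robot.grab_frame("wrist");sd=robot.grab_frame("side")
b=cv2.resize(np.ascontiguousarray(sd["frame"][90:240,180:380,::-1]),(400,300),interpolation=cv2.INTER_CUBIC)
cv2.imwrite("pics/s2.png",np.hstack([cv2.resize(w["frame"][:,:,::-1],(400,300)),b]))
```

```text
9.33 tcp [ 620.3 -148.2  123.5] w 13.2 F [-1.1  1.2  6.5]
tool axes x,y,z: [[0.002, -0.0, -1.0], [0.9, -0.435, 0.002], [-0.435, -0.9, -0.0]] j [0.27, 0.93, -0.19, 1.35, 0.2, 0.87, -0.42]
```

View pics/s2.png

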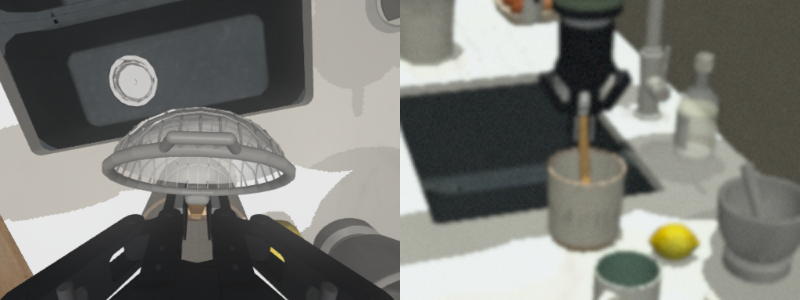

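Gripped at 13.2 mm opening, which matches the 14 mm handle. The tumbler is still in place at (587,195). Now a straight vertical lift.

Call:
carry_out(
  rows=[
    [[-0.004,0,0,0,0],[-0.01,0,0,0,0],[-0.02,0,0,0,0],[-0.025,0,0,0,0],[-0.025,0,0,0,0],[-0.025,0,0,0,0],[-0.02,0,0,0,0],[-0.016,0,0,0,0]],
  ],
)

```text
time_s: 10.1
eef_pos: [620.0, -148.1, 270.3]
orientation: [0.6, 0.375, -0.598, 0.376]
ft_force: [-0.7, -0.4, -0.8]
width: 13.4
```

Run:
```python
from h import *
st()
w=robot.grab_frame("wrist");sd=robot.grab_frame("side");t=robot.grab_frame("top")
b=cv2.resize(np.ascontiguousarray(sd["frame"][60:240,180:360,::-1]),(400,400),interpolation=cv2.INTER_CUBIC)
c=cv2.resize(np.ascontiguousarray(t["frame"][90:210,150:270,::-1]),(400,400),interpolation=cv2.INTER_CUBIC)
cv2.imwrite("pics/s3.png",np.hstack([c,b]))
```

```text
10.1 tcp [ 620.  -148.1  270.3] w 13.4 F [-0.7 -0.4 -0.8]
tool axes x,y,z: [[0.002, -0.0, -1.0], [0.9, -0.435, 0.002], [-0.435, -0.9, -0.001]] j [0.27, 0.78, -0.21, 1.16, 0.15, 1.21, -0.38]
```

View pics/s3.png

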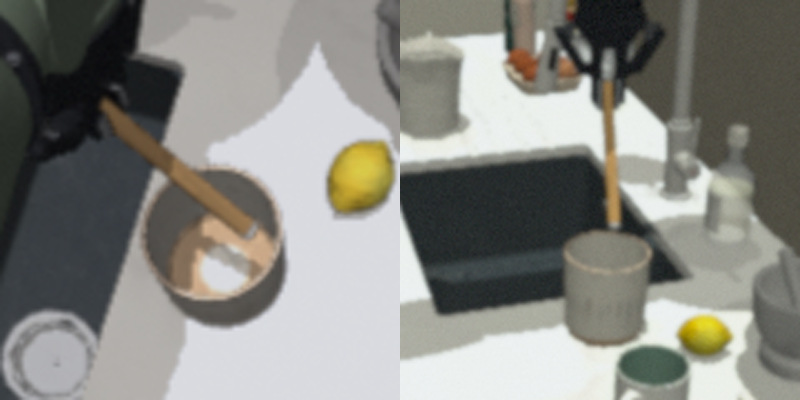

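The strainer is clear of the tumbler, with the handle end at top crop (255,232) above the rim, and the tumbler and lemon have not moved. The tool can't pitch, so I'll level the strainer by resting its handle end on the worktop and pivoting it in the jaws, with the bowl over the sink.

Call:
carry_out(
  rows=[
    [[0,-0.02,0.004,0,0],[0,-0.028,0.005,0,0],[0,-0.028,0.005,0,0],[0,-0.028,0.005,0,0],[0,-0.024,0.006,0,0],[0,0,0,0,0],[0,0,0,0,0]],
  ],
)

```text
time_s: 10.83
eef_pos: [493.0, -114.9, 267.5]
orientation: [-0.599, -0.376, 0.599, -0.376]
ft_force: [1.0, -0.4, -1.5]
width: 13.4
```

```bash
cat >> h.py <<'E'
def wood(f,box):
    """beech-coloured handle: (pixels) ends along its main axis inside box x0,y0,x1,y1"""
    x0,y0,x1,y1=box;h=cv2.cvtColor(f["frame"],cv2.COLOR_RGB2HSV)[y0:y1,x0:x1]
    m=cv2.inRange(h,(8,90,60),(20,255,255));n,l,sx,c=cv2.connectedComponentsWithStats(m)
    if n<2:return None
    i=1+np.argmax(sx[1:,4]);y,x=np.nonzero(l==i);P=np.c_[x+x0,y+y0].astype(float);c=P.mean(0);d=np.linalg.svd(P-c,full_matrices=0)[2][0];s=(P-c)@d
    return c+d*s.min(),c+d*s.max(),len(x)
E
python3 - <<'E'
from h import *
s,A=st();t=robot.grab_frame("top");sd=robot.grab_frame("side")
G=s["eef_pos"]+np.array([0,0,12]);u=-A[:,2]
print("end before move",tri(t,(226.5,159.6),sd,(275.9,160.8)))
for e in (30,40,52,60):
    k=np.radians(e);E=G-158*np.r_[u[:2]*np.cos(k),np.sin(k)];print(e,E.round(0),proj(t,E).round(0),proj(sd,E).round(0))
a=wood(t,(130,100,260,240));b=wood(sd,(220,80,330,200));print(a,b)
E
```

```text
10.83 tcp [ 493.  -114.9  267.5] w 13.4 F [ 1.  -0.4 -1.5]
tool axes x,y,z: [[-0.0, -0.0, -1.0], [0.9, -0.435, -0.0], [-0.435, -0.9, 0.0]] j [0.29, 0.56, -0.22, 1.67, 0.15, 0.93, -0.44]
end before move (array([ 573.9913672 , -238.20787085,  165.94463656]), np.float64(0.8978334084321848))
30 [ 433. -238.  201.] [[224. 218.]] [[228. 161.]]
40 [ 440. -224.  178.] [[218. 216.]] [[228. 167.]]
52 [ 451. -202.  155.] [[210. 213.]] [[227. 170.]]
60 [ 459. -186.  143.] [[203. 210.]] [[227. 171.]]
(array([159.63942206, 181.03029441]), array([207.34018922, 212.48409133]), 280) (array([224.24154661, 102.95371534]), array([226.63247242, 167.08826106]), 378)
```

Call:
carry_out(
  rows=[
    [[0.03,0,0,0,0],[0.035,0,0,0,0],[0.035,0,0,0,0],[0.027,0,0,0,0],[0.015,0,0,0,0],[0.005,0,0,0,0],[0,0,0,0,0],[0,0,0,0,0]],
  ],
  grip_force=25,
)

```text
time_s: 11.6
eef_pos: [494.2, -114.9, 120.8]
orientation: [0.599, 0.376, -0.599, 0.376]
ft_force: [0.3, 0.7, -0.8]
width: 13.4
```

Call:
carry_out(
  rows=[
    [[0.0065,0,-0.007,0,0],[0.0065,0,-0.007,0,0],[0.007,0,-0.0065,0,0],[0.007,0,-0.0065,0,0],[0,0,0,0,0]],
  ],
)

```text
time_s: 12.02
eef_pos: [506.7, -88.1, 92.9]
orientation: [0.599, 0.377, -0.598, 0.376]
ft_force: [0.9, 3.1, 2.6]
width: 13.6
```

Run:
```python
from h import *
s,A=st();t=robot.grab_frame("top");sd=robot.grab_frame("side")
G=s["eef_pos"]+np.array([0,0,11]);u=-A[:,2]
for e in (30,38,45,52):
    k=np.radians(e);E=G-158*np.r_[u[:2]*np.cos(k),np.sin(k)];print(e,E.round(0),proj(t,E).round(0),proj(sd,E).round(0))
a=wood(t,(130,100,260,240));b=wood(sd,(200,80,300,250));print(a,b)
if a and b: print(tri(t,a[1],sd,b[1]),G)
```

```text
12.02 tcp [506.7 -88.1  92.9] w 13.6 F [0.9 3.1 2.6]
tool axes x,y,z: [[0.001, 0.001, -1.0], [0.901, -0.433, 0.001], [-0.433, -0.901, -0.002]] j [0.19, 0.83, -0.14, 1.85, 0.23, 0.47, -0.56]
30 [ 447. -211.   25.] [[219. 222.]] [[229. 215.]]
38 [ 453. -200.    7.] [[215. 221.]] [[229. 218.]]
45 [ 458. -189.   -8.] [[211. 219.]] [[228. 220.]]
52 [ 465. -176.  -21.] [[207. 218.]] [[228. 221.]]
(array([166.90552848, 193.1620951 ]), array([212.24195089, 219.58485842]), 207) (array([224.87858076, 158.94822672]), array([228.18444883, 215.04805905]), 286)
(array([ 455.23007081, -193.29227578,   12.49083196]), np.float64(0.43244629829404935)) [506.67384429 -88.1281884  103.93346282]
```

It is pivoting as planned (about 38° now, contact force about 4 N). Continuing the arc.

Call:
carry_out(
  rows=[
    [[0.008,0,-0.0055,0,0],[0.008,0,-0.0055,0,0],[0.0085,0,-0.0045,0,0],[0.0085,0,-0.0045,0,0],[0.009,0,-0.0035,0,0],[0.009,0,-0.0035,0,0],[0,0,0,0,0]],
  ],
)

```text
time_s: 12.7
eef_pos: [516.8, -65.6, 40.5]
orientation: [-0.598, -0.376, 0.599, -0.375]
ft_force: [0.6, 0.6, 0.5]
width: 13.7
```

Call:
carry_out(
  rows=[
    [[0.009,0,-0.0025,0,0],[0.009,0,-0.002,0,0],[0.009,0,-0.001,0,0],[0.009,0,-0.001,0,0],[0,0,0,0,0]],
  ],
)

```text
time_s: 13.12
eef_pos: [519.4, -60.2, 4.5]
orientation: [-0.598, -0.376, 0.6, -0.375]
ft_force: [0.9, 0.8, -1.2]
width: 13.2
```

Run:
```python
from h import *
s,A=st();t=robot.grab_frame("top");sd=robot.grab_frame("side")
G=s["eef_pos"]+np.array([0,0,11]);u=-A[:,2]
a=wood(t,(130,100,260,250));b=wood(sd,(200,80,300,250));print(a,b)
if a and b: E=tri(t,a[1],sd,b[1]);d=G-E[0];print(E,G,"elev",np.degrees(np.arctan2(d[2],np.hypot(*d[:2]))),np.linalg.norm(d))
cv2.imwrite("pics/l1.png",np.hstack([cv2.resize(np.ascontiguousarray(f["frame"][y:y+130,x:x+130,::-1]),(400,400)) for f,x,y in ((t,120,120),(sd,170,130))]))
```

```text
13.12 tcp [519.4 -60.2   4.5] w 13.2 F [ 0.9  0.8 -1.2]
tool axes x,y,z: [[-0.002, 0.0, -1.0], [0.9, -0.435, -0.002], [-0.435, -0.9, 0.001]] j [0.1, 1.01, -0.08, 1.85, 0.24, 0.3, -0.62]
(array([163.45242785, 195.10079182]), array([213.78587538, 220.42557639]), 226) (array([224.83710194, 182.92646305]), array([227.75214486, 216.10962041]), 144)
(array([ 452.49302286, -197.14553218,   12.34477815]), np.float64(0.8311709498381414)) [519.40875272 -60.18218037  15.53090629] elev 1.197390067655093 152.46909868460943
```

Call:
carry_out(
  rows=[
    [[0.004,0,0,0,0],[0.004,0,0,0,0],[0,0,0,0,0],[0,0,0,0,0]],
  ],
)

```text
time_s: 13.55
eef_pos: [520.0, -60.4, -1.7]
orientation: [-0.599, -0.376, 0.599, -0.376]
ft_force: [0.5, -0.2, 1.0]
width: 13.4
```

Run:
```python
from h import *
s,A=st();t=robot.grab_frame("top");sd=robot.grab_frame("side")
G=s["eef_pos"]+np.array([0,0,11]);u=-A[:,2]
a=wood(t,(130,100,260,250));b=wood(sd,(200,80,300,250));print(a,b)
E=tri(t,a[1],sd,b[1]);d=G-E[0];print(E,G,"elev",np.degrees(np.arctan2(d[2],np.hypot(*d[:2]))))
```

```text
13.55 tcp [520.  -60.4  -1.7] w 13.4 F [ 0.5 -0.2  1. ]
tool axes x,y,z: [[-0.0, 0.0, -1.0], [0.9, -0.435, -0.0], [-0.435, -0.9, 0.0]] j [0.1, 1.02, -0.08, 1.85, 0.24, 0.29, -0.62]
(array([164.33559161, 195.3063117 ]), array([213.77115838, 220.44993185]), 216) (array([225.19770191, 184.89766237]), array([227.93386778, 216.92020568]), 126)
(array([ 452.97847661, -196.85652272,    9.34831678]), np.float64(0.5312760996418943)) [519.99073452 -60.42428186   9.26052759] elev -0.033091487365122574
```

Level, with the end lying on the worktop. I'll tighten the grip, lift, turn slightly and carry it towards the mug.

Call:
carry_out(
  rows=[
    [[0,0,0,0,0],[0,0,0,0,0],[-0.01,0,0,0,0],[-0.03,0,0,0,0],[-0.04,0,0,0,0],[-0.04,0,0,0,0],[-0.04,0,0,0,0],[-0.032,0,0,0,0]],
  ],
  grip_force=70,
)

```text
time_s: 14.32
eef_pos: [519.9, -60.4, 194.1]
orientation: [0.6, 0.375, -0.598, 0.376]
ft_force: [0.7, -1.1, -0.4]
width: 12.0
```

Call:
carry_out(
  rows=[
    [[0,0,0,5,0],[0,0,0,6,0],[0,0,0,5,0],[0,0,0,5,0],[0,0.012,0.015,0,0],[0,0.02,0.025,0,0],[0,0.021,0.027,0,0],[0,0.021,0.027,0,0]],
  ],
)

```text
time_s: 14.98
eef_pos: [501.6, -179.8, 191.1]
orientation: [0.657, 0.261, -0.657, 0.261]
ft_force: [0.8, -0.3, -1.7]
width: 12.4
```

Call:
carry_out(
  rows=[
    [[0,0.021,0.027,0,0],[0,0.021,0.027,0,0],[0,0.021,0.027,0,0],[0,0.021,0.027,0,0],[0,0.021,0.027,0,0],[0,0.021,0.027,0,0],[0,0.02,0.02,0,0],[0,0.01,0.01,0,0]],
  ],
)

```text
time_s: 15.65
eef_pos: [467.1, -427.4, 190.9]
orientation: [-0.658, -0.259, 0.658, -0.259]
ft_force: [0.3, 0.3, -1.2]
width: 12.3
```

Run:
```python
from h import *
s,A=st();t=robot.grab_frame("top");sd=robot.grab_frame("side");w=robot.grab_frame("wrist")
G=s["eef_pos"]+np.array([0,0,11]);u=-A[:,2]
a=wood(t,(240,180,400,330));b=wood(sd,(150,130,420,380));print(a,b)
for k in (1,):
  if a and b: E=tri(t,a[k],sd,b[1]);d=G-E[0];print(E,G,"elev",np.degrees(np.arctan2(d[2],np.hypot(*d[:2]))),np.linalg.norm(d))
print("u",u,"bowl pred",G+66*u)
for c in ("wrist","side","top"):
    r=robot.recognise(c,"strainer");print(c,[(np.round(q["extent"]),round(q["score"],2)) for q in r[:1]], "pred bowl px",proj(dict(wrist=w,side=sd,top=t)[c],G+66*u).round(1))
```

```text
15.65 tcp [ 467.1 -427.4  190.9] w 12.3 F [ 0.3  0.3 -1.2]
tool axes x,y,z: [[-0.001, -0.001, -1.0], [0.682, -0.731, 0.0], [-0.731, -0.682, 0.001]] j [0.75, 0.85, -0.14, 1.3, 0.13, 1.0, -0.23]
(array([294.06057517, 318.49658006]), array([377.13750061, 327.76790818]), 902) (array([153.64755233, 230.03906115]), array([170.39740504, 381.17252076]), 3733)
(array([ 155.27176814, -602.36807293,   16.8677204 ]), np.float64(68.56193790444243)) [ 467.096389   -427.4451806   201.89395867] elev 27.36167968572687 402.57585780474807
u [ 0.73142474  0.68192103 -0.0012484 ] bowl pred [ 515.37042194 -382.43839271  201.81156446]
wrist [(array([175.,  25., 160., 311.]), 0.61)] pred bowl px [[254.3 134.2]]
side [(array([265., 172.,  36.,  70.]), 0.89)] pred bowl px [[291.1 178.2]]
top [(array([274., 166.,  91.,  93.]), 0.71)] pred bowl px [[289.8 181.5]]
```

Run:
```python
from h import *
s,A=st();F={c:robot.grab_frame(c) for c in ("top","side","wrist")}
G=s["eef_pos"]+np.array([0,0,11]);u=-A[:,2];v=A[:,1]
print({c:robot.masks_of(c,"strainer")[0]["extent"] for c in F})
from scipy.spatial import cKDTree
for e in (-10,-5,0,5,10,15):
    k=np.radians(e);ax=np.r_[u[:2]*np.cos(k),np.sin(k)];n=np.cross(ax,v);n*=np.sign(n[2])
    th=np.linspace(0,6.28,100)[:,None];B=G+66*ax;rim=B+36*(np.cos(th)*ax+np.sin(th)*v)
    print(e,"end top",proj(F["top"],B-224*ax).round(0),"side",proj(F["side"],B-224*ax).round(0),"rim extent wrist",np.r_[proj(F["wrist"],rim).min(0),proj(F["wrist"],rim).max(0)].round(0),"side",np.r_[proj(F["side"],rim).min(0),proj(F["side"],rim).max(0)].round(0))
# one composed picture with level overlay
e=0;ax=u;B=G+66*ax;rim=B+36*(np.cos(th)*ax+np.sin(th)*v);line=B-np.linspace(39,224,40)[:,None]*ax
out=[]
for c,(x,y,W,H) in dict(wrist=(130,0,256,384),side=(210,130,150,150),top=(250,140,130,130)).items():
    im=F[c]["frame"][:,:,::-1].copy();z=3
    im=cv2.resize(im,None,fx=z,fy=z)
    for p in np.r_[proj(F[c],rim),proj(F[c],line)]: cv2.circle(im,tuple(int(q*z+1) for q in p),1,(0,0,255),-1)
    out.append(cv2.resize(np.ascontiguousarray(im[y*z:(y+H)*z,x*z:(x+W)*z]),(266,400)if c=="wrist" else (266,266)))
pad=np.zeros((134,266,3),np.uint8)
cv2.imwrite("pics/l2.png",np.hstack([out[0],np.vstack([out[1],pad]),np.vstack([out[2],pad])]))
```

```text
15.95 tcp [ 469.2 -422.8  190.8] w 12.4 F [0.2 0.  0.2]
tool axes x,y,z: [[0.0, 0.001, -1.0], [0.685, -0.728, -0.0], [-0.728, -0.685, -0.001]] j [0.75, 0.84, -0.14, 1.31, 0.13, 1.0, -0.23]
{'top': [272.8, 166.9, 91.1, 93.1], 'side': [263.9, 169.7, 37.0, 72.0], 'wrist': [174.0, 22.7, 158.3, 312.9]}
-10 end top [[362. 254.]] side [[268. 221.]] rim extent wrist [181.  56. 324. 201.] side [274. 176. 306. 187.]
-5 end top [[361. 255.]] side [[267. 228.]] rim extent wrist [178.  50. 327. 202.] side [274. 173. 306. 186.]
0 end top [[360. 256.]] side [[267. 234.]] rim extent wrist [175.  45. 330. 204.] side [275. 169. 307. 185.]
5 end top [[358. 256.]] side [[267. 240.]] rim extent wrist [172.  42. 334. 206.] side [275. 166. 307. 184.]
10 end top [[356. 256.]] side [[267. 245.]] rim extent wrist [168.  40. 338. 208.] side [275. 163. 307. 183.]
15 end top [[354. 255.]] side [[267. 250.]] rim extent wrist [164.  41. 342. 212.] side [275. 160. 307. 182.]
```

View pics/l2.png

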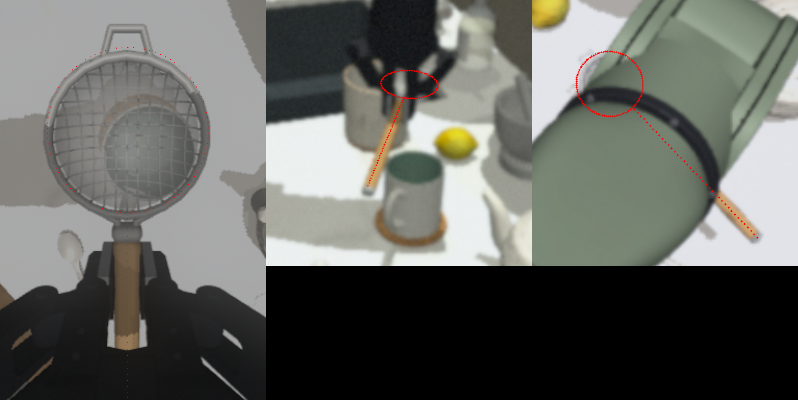

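The wrist, side and top views confirm the strainer is level, with the predicted level rim and handle overlaying within a few px. The bowl centre is about 63 mm ahead of the grip and the mug shows below. Centring and lowering.

Call:
carry_out(
  rows=[
    [[0,0.009,0.012,0,0],[0,0.009,0.012,0,0],[0,0,0,0,0],[0.015,0,0,0,0],[0.018,0,0,0,0],[0.012,0,0,0,0],[0,0,0,0,0],[0,0,0,0,0]],
  ],
)

```text
time_s: 16.92
eef_pos: [463.8, -453.1, 145.4]
orientation: [-0.657, -0.26, 0.658, -0.26]
ft_force: [-0.4, 0.0, -0.8]
width: 12.1
```

Run:
```python
from h import *
s,A=st();F={c:robot.grab_frame(c) for c in ("side","wrist")}
G=s["eef_pos"]+np.array([0,0,11]);u=-A[:,2];v=A[:,1];th=np.linspace(0,6.28,100)[:,None]
B=G+63*u;print("bowl",B.round(1))
for c in F:
    for n in("strainer","mug"):
        r=robot.masks_of(c,n)
        if r: print(c,n,r[0]["score"],r[0]["extent"])
    for nm,C,rr in(("rim",B,36),("mugrim",np.array([510,-409.5,96.5]),38.5)):
        P=proj(F[c],C+rr*(np.cos(th)*u+np.sin(th)*v));print(c,nm,np.r_[P.min(0),P.max(0)-P.min(0)].round(0))
    print(c,"end",proj(F[c],B-224*u).round(0))
```

```text
16.92 tcp [ 463.8 -453.1  145.4] w 12.1 F [-0.4  0.  -0.8]
tool axes x,y,z: [[-0.0, 0.001, -1.0], [0.684, -0.729, -0.001], [-0.729, -0.684, -0.0]] j [0.78, 0.92, -0.14, 1.29, 0.14, 0.94, -0.2]
bowl [ 509.7 -410.   156.4]
side strainer 0.86 [268.6, 192.6, 36.5, 75.3]
side mug 0.68 [276.8, 220.9, 32.5, 45.5]
side rim [279. 193.  32.  17.]
side mugrim [277. 214.  33.  19.]
side end [[273. 265.]]
wrist strainer 0.91 [174.6, 25.2, 158.3, 310.6]
wrist rim [176.  54. 153. 156.]
wrist mugrim [195.  64. 114. 117.]
wrist end [[252. 452.]]
```

Call:
carry_out(
  rows=[
    [[0.008,0,0,0,0],[0.008,0,0,0,0],[0.004,0,0,0,0],[0.002,0,0,0,0],[0,0,0,0,0],[0,0,0,0,0],[0,0,0,0,0]],
  ],
)

```text
time_s: 17.8
eef_pos: [463.8, -453.5, 123.5]
orientation: [0.658, 0.26, -0.657, 0.26]
ft_force: [-0.3, 0.1, -1.1]
width: 12.1
```

Run:
```python
from h import *
s,A=st();F={c:robot.grab_frame(c) for c in ("side","wrist","top")}
G=s["eef_pos"]+np.array([0,0,11]);u=-A[:,2];B=G+63*u;print("bowl",B.round(1))
sd=F["side"]
for n in("strainer","mug"):
    r=robot.masks_of("side",n)
    if r: print(n,round(r[0]["score"],2),r[0]["extent"])
print("bowl bottom side px",proj(sd,B-[0,0,26]).round(0),"mug near rim px y max",proj(sd,np.array([[510-24,-409.5-30,96.5]])).round(0),"end",proj(sd,B-224*u).round(0))
for c,n in(("top","tumbler"),("side","tumbler"),("top","lemon"),("side","lemon"),("side","teaspoon"),("side","teapot_spout"),("top","teapot_spout")):
    print(c,n,[np.round(r["extent"]).tolist() for r in robot.recognise(c,n)[:1]])
```

```text
17.8 tcp [ 463.8 -453.5  123.5] w 12.1 F [-0.3  0.1 -1.1]
tool axes x,y,z: [[0.0, -0.0, -1.0], [0.684, -0.729, 0.0], [-0.729, -0.684, -0.0]] j [0.78, 0.95, -0.14, 1.31, 0.14, 0.9, -0.2]
bowl [ 509.8 -410.4  134.5]
strainer 0.71 [269.4, 200.8, 39.7, 78.4]
mug 0.9 [275.5, 222.5, 34.3, 42.6]
bowl bottom side px [[294. 219.]] mug near rim px y max [[293. 233.]] end [[272. 274.]]
top tumbler [[196.0, 141.0, 38.0, 46.0]]
side tumbler [[254.0, 163.0, 29.0, 52.0]]
top lemon [[248.0, 135.0, 22.0, 19.0]]
side lemon []
side teaspoon [[237.0, 276.0, 12.0, 50.0]]
side teapot_spout [[331.0, 238.0, 114.0, 75.0]]
top teapot_spout []
```

```bash
python3 -c "
from h import *
print(robot.job_done());st()"
```

```text
the job is handed in; nothing more can be done
None
the job is handed in; nothing more can be done
```

The job is handed in, at about 18 s on the robot's clock. The mug stands released on the coaster, and the strainer is held level above it.

- **Mug:** I gripped it by its wall and set it upright. The top camera puts it within 1–2 mm of the coaster's middle. Individual camera readings of the coaster and the mug rim differed by up to about 5 mm.
- **Strainer:** I lifted it straight up out of the tumbler. The tool cannot pitch, so I levelled it by resting the handle end on the worktop beside the sink and letting it pivot in the jaws. The overlays afterwards put it level to about 2–3°.
- **Final hold:** The bowl centre is at about (510, -410, 134). That leaves roughly 11–12 mm between the bowl's underside and the mug's mouth. The force reading of about -1 N (the strainer's weight) showed no contact with the mug.
- **Other things:** The last detections put the tumbler, lemon, teaspoon and teapot where they started, within detection error. Two detections came back empty: the lemon from the side and the teapot from the top. Each was found by another camera.

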